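# Point out the spoiled sample to the bench camera

## Robot

A 7-joint arm with a two-finger parallel gripper is mounted at the origin on the work surface. World frame = base frame: x ahead of the robot, y to its left, z up, the work surface at z = 0. Lengths are in m, angles in rad, forces in N, time in s.
With the tool pointing down it reaches from about 0.4 to 0.85 m from the base axis. Payload 4.4 kg.
Tool frame: the origin (TCP) lies between the finger pads, 19 mm behind the fingertips; this is the grasp point; z points along the fingers, y is the line along which they close (so a half turn about z gives the same grasp; the last joint's range is limited). The gripper opens to 94 mm and grips with 3 to 60 N. Pads are 16 mm wide; open, the fingers measure 119 mm over their backs; the gripper's body (75 mm by 177 mm) begins 78 mm behind the grasp point.
Start: joints at [1.199, 0.628, 0.038, 1.517, -0.027, 0.996, -0.02], TCP at [0.196, -0.62, 0.224] pointing down, gripper open.
Joint ranges: [-3.06, 3.06], [-0.37, 2.12], [-1.25, 1.32], [0.18, 2.47], [-1.1, 4.24], [0.23, 1.98], [-2.94, 2.94]. Speed limits (rad/s): [2.57, 2.57, 3.14, 3.14, 3.14, 3.14, 3.14].

## Interface

Orientations are given as a 3x3 rotation matrix whose columns are the frame's x, y, z axes.
In Python, from plant import env gives the robot as it stands.
- The arm moves only by the shell command python3 -m inch 'ROWS' [OPENING] [FORCE]. ROWS is JSON, a list of rows, each a list of 2 entries, a list of its own where there are three numbers: the shift along the tool's x, y, z in mm, then the turn about the tool's z in rad. In form: [[[dx, dy, dz], turn], ...]. A call has 1 to 10 rows; each row shifts and turns the commanded pose from where the row before left it, along the tool's axes as they then stand; what a row does not reach is not made up. A row lasts 1/10 s, in which the tool goes at most 50 mm and 8.59 degrees, less where a joint would pass 70% of its speed; a pose out of reach is approached as far as the arm can. A call with a gripper value outside its range is refused whole. OPENING is the finger opening in mm, from 0 to 94, set as the call begins (- or left out, the last holds). The fingers move at their own pace and stop on an object; FORCE is the grip in N (left out, the last holds). Time passes only in rows, so rows that do not move let the fingers close. It gives the time, the measured TCP pose, the force, the opening and the grip force at its end, in the units of the state.
- env.get_obs(): the state, without advancing time (a new reading comes with each control period).
- env.camera(name): name is "side" or "top" or "wrist"; returns the picture (384x512x3 uint8, red, green, blue); there is no depth.
- env.camera_info(name): a dict with "fx", "fy", "cx", "cy" (pixels), "xyz" and "attitude" of the camera in the world; the wrist camera has in their place "mount" (4x4, takes a point from camera to tool coordinates, whose origin is the TCP and whose axes are the flange's). Camera axes: x right, y down, z forward; pixel columns grow to the right and rows downward; lengths in m; the calibration is good to about 2 mm. The wrist camera is an equidistant fisheye: a pixel r from the principal point sees the ray r / f radians off the axis. A picture is of the moment at which its call begins: read the wrist's pose just before it. camera_info takes no time and is no camera call.
- env.sign_off(): hands the job in; it is judged then, once.
The state is a dict: "time": time; "q": joint angles; "qd": joint speeds; "tau": joint torques, N m; "position": TCP position; "ee_rot": TCP orientation; "contact_force": force on the tool from outside, world axes, zero at the start; "ft_torque": the same for the moment, N m; "gripper_width": finger opening in m; "grip_force": force on a finger pad.
Only numpy, scipy, OpenCV 4.12 (cv2) and the standard library are available. Lean on these libraries where they do the work, as an engineer would, in place of code of your own. Each camera call takes 0.05 s, during which the arm holds its last target. There are 200 camera calls.

## Task

Start the recording by pressing the blue button on the camera box fully down and letting it come up, then show the camera which sample has spoiled: with the fingertips close above it (a few centimetres, at most 5) and without touching, point from above at the middle of the dish with the green mould and stay there for two full seconds. Then point in the same way at the lid of the jar it came from, the one with the orange lid, stay there for two full seconds too, and finish still pointing at it. Touch none of the dishes, jars, cups or the spatula at any time, and do not dip the fingers close over any other dish or jar.

Things in the scene. Friction and masses are not known exactly. Their poses are not given: they have to be found in the camera images.
- rec_button (a joint): travel of the record button in m: 0 up, 0.006 fully down; it springs back up and takes about 5 N to push right down
- rec_button_top (a point): centre of the top face of the round blue button, 32 mm across, 57 mm above the bench and pressed straight down; it stands 10 mm proud of a black housing on the camera box, a white box 90 x 120 x 35 mm with a small dark display, fixed to the bench
- dish_mould: closed round petri dish, 90 mm across, 16 mm high, lying flat on the white board, with cream agar overgrown by dark green mould blotches: the spoiled one. Origin: centre of its underside; z up, so its top is 16 mm above the origin
- dish_red: closed round petri dish, 90 mm across, 16 mm high, lying flat on the white board, with plain red agar. Origin: centre of its underside; z up, so its top is 16 mm above the origin
- dish_blue: closed round petri dish, 90 mm across, 16 mm high, lying flat on the white board, with plain blue agar. Origin: centre of its underside; z up, so its top is 16 mm above the origin
- dish_clean: closed round petri dish, 90 mm across, 16 mm high, lying flat on the white board, with cream agar and four tiny red-brown dots. Origin: centre of its underside; z up, so its top is 16 mm above the origin
- jar_orange: upright amber glass sample jar, 60 mm across, 90 mm high, with an orange lid, standing in the grey tray, its underside 4 mm above the bench. Origin: centre of its underside; z up, so its lid is 90 mm above the origin
- jar_blue: upright amber glass sample jar, 60 mm across, 90 mm high, with a blue lid, standing in the grey tray, its underside 4 mm above the bench. Origin: centre of its underside; z up, so its lid is 90 mm above the origin
- jar_white: upright amber glass sample jar, 60 mm across, 90 mm high, with a white lid, standing in the grey tray, its underside 4 mm above the bench. Origin: centre of its underside; z up, so its lid is 90 mm above the origin
- dish_board: white board 260 x 260 x 8 mm, fixed to the bench, that carries the four dishes. Origin: centre of its underside
- jar_tray: low grey tray 100 x 300 mm, walls 22 mm high, fixed to the bench, in which the three jars stand in a row. Origin: centre of its underside
- beaker: loose glass beaker, 80 mm across, 100 mm high, beyond the jars and dishes. Origin: centre of its underside
- steel_cup: loose steel cup, 72 mm across, 80 mm high, left of the dish board. Origin: centre of its underside
- spatula: loose spatula lying beyond the dish board, under 30 mm high. 280 mm long. Origin: where the wooden handle meets the steel, on its underside; x runs to the blade
There are look-alikes about, which are no part of the job. What is shaped like the dish_mould but yellow is not meant.

How it is judged:
On the way, in this order (a step that is already met when the one before it is completed fails the run):
1. the blue button is pressed fully down (value of joint rec_button above 0.0045 m), for 0.05 s.
2. the button is up again, and the tool point dwells close above the middle of the mouldy dish for 2 s (horizontal distance between the grasp point and dish_mould below 0.035 m and z of the grasp point in the frame of dish_mould below 0.091 m and value of joint rec_button below 0.002 m), for 2 s.
3. the tool point dwells close above the orange lid for 2 s (horizontal distance between the grasp point and jar_orange below 0.03 m and z of the grasp point in the frame of jar_orange below 0.165 m and value of joint rec_button below 0.002 m), for 2 s.
At the end, for the whole second after the job is handed in: The tool point (TCP) is within 30 mm of the orange lid's centre seen from above and less than 75 mm above the lid, not touching it; the button is up (under 2 mm); every dish, jar, cup and the spatula is within 10 mm of where it started (all of step 3 and distance of each of dish_mould, dish_red, dish_blue, dish_clean, jar_orange, jar_blue, jar_white, beaker, steel_cup, spatula from where it was at the start of the episode below 0.01 m).
It fails at once if the robot touches a dish, jar, cup or the spatula (contact force between any of the fingers, the arm and dish_mould above 0.2 N or contact force between any of the fingers, the arm and dish_red above 0.2 N or contact force between any of the fingers, the arm and dish_blue above 0.2 N or contact force between any of the fingers, the arm and dish_clean above 0.2 N or contact force between any of the fingers, the arm and jar_orange above 0.2 N or contact force between any of the fingers, the arm and jar_blue above 0.2 N or contact force between any of the fingers, the arm and jar_white above 0.2 N or contact force between any of the fingers, the arm and beaker above 0.2 N or contact force between any of the fingers, the arm and steel_cup above 0.2 N or contact force between any of the fingers, the arm and spatula above 0.2 N).
It fails at once if a dish, jar, cup or the spatula is moved more than 10 mm (distance of any of dish_mould, dish_red, dish_blue, dish_clean, jar_orange, jar_blue, jar_white, beaker, steel_cup, spatula from where it was at the start of the episode above 0.01 m).
It fails at once if the tool point dips to less than 55 mm above another dish or jar, within 30 mm of its centre ((horizontal distance between the grasp point and dish_red below 0.03 m and z of the grasp point in the frame of dish_red below 0.071 m) or (horizontal distance between the grasp point and dish_blue below 0.03 m and z of the grasp point in the frame of dish_blue below 0.071 m) or (horizontal distance between the grasp point and dish_clean below 0.03 m and z of the grasp point in the frame of dish_clean below 0.071 m) or (horizontal distance between the grasp point and jar_blue below 0.03 m and z of the grasp point in the frame of jar_blue below 0.145 m) or (horizontal distance between the grasp point and jar_white below 0.03 m and z of the grasp point in the frame of jar_white below 0.145 m)).
It also fails if it takes over 64 s, if anything falls off the work surface, if the arm or the gripper's body presses on something with over 40 N, if the wrist force passes 120 N, or if a joint passes its speed limit or range.

## Working session

There is one attempt and no reset: what is moved stays moved. The work goes in short steps, Python scripts to look and compute and a shell command to move; the robot and the scene stay as the last step left them, time stands still between calls to the robot, and variables do not carry over. Pictures are saved under pics/ and viewed, at most 10 in all, crops included, and the job is handed in when it is done.

```bash
mkdir -p pics; python3 - <<'E'
from plant import env
import cv2,numpy as np
for n in ("top","side"):
    cv2.imwrite(f"pics/{n}0.png",cv2.resize(env.camera(n)[:,:,::-1],None,fx=1.5,fy=1.5,interpolation=cv2.INTER_CUBIC))
    print(env.camera_info(n))
o=env.get_obs();print(o["time"],o["position"],np.round(o["ee_rot"],3).tolist(),o["contact_force"])
E
```

```text
{'fx': 390.9356944236229, 'fy': 390.9356944236229, 'cx': 256.85437044907434, 'cy': 191.79966725027387, 'xyz': array([0.33069585, 0.12157173, 1.31178618]), 'attitude': array([[ 0.00788037, -0.98526733,  0.17083965],
       [-0.99974277, -0.00412923,  0.02230131],
       [-0.02126732, -0.17097144, -0.98504643]])}
{'fx': 430.25645426535186, 'fy': 430.25645426535186, 'cx': 257.66760268477634, 'cy': 194.86292416788805, 'xyz': array([0.02239492, 0.69890116, 1.00920738]), 'attitude': array([[-0.73608829, -0.53066903,  0.42019569],
       [-0.67686237,  0.57192741, -0.46341813],
       [ 0.00560021, -0.62553131, -0.78017896]])}
0.1 [ 0.19552399 -0.61930151  0.22346861] [[0.954, 0.301, -0.001], [0.301, -0.954, 0.002], [-0.0, -0.002, -1.0]] [-0.76387104 -0.18864348  0.26817545]
```

View pics/top0.png

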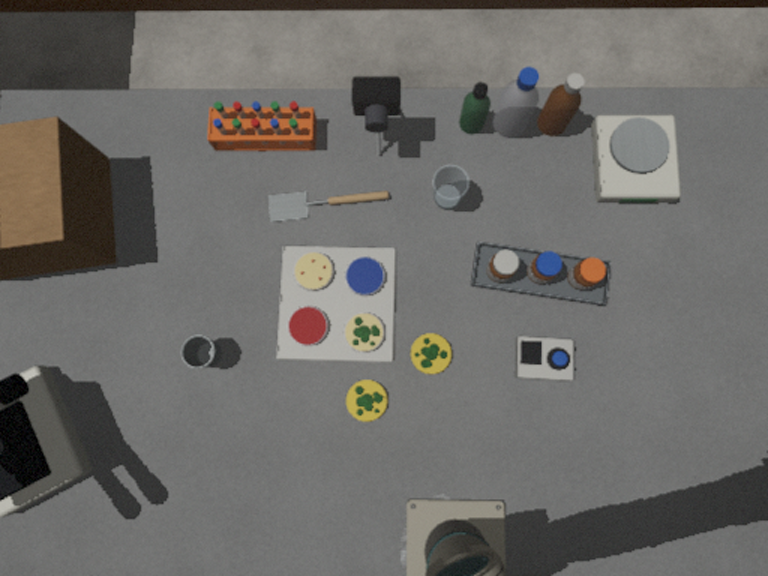

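View pics/side0.png

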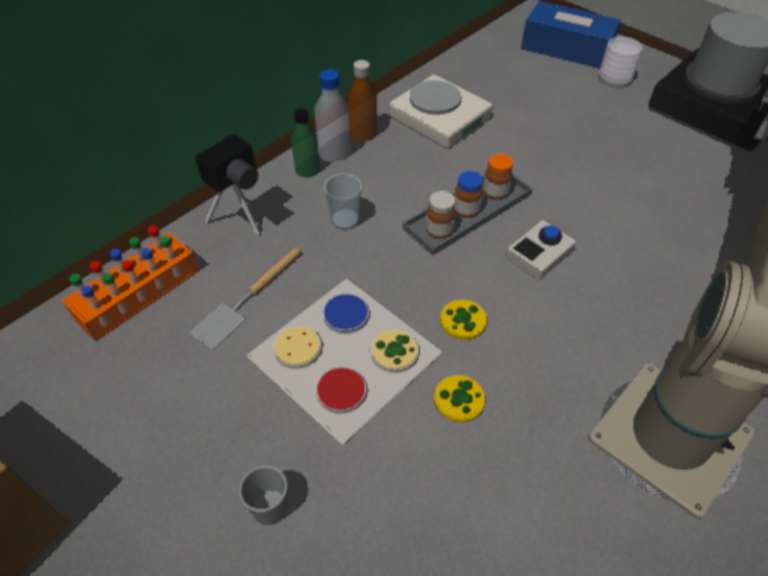

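The top picture shows the jars at (506,262) white, (549,265) blue and (592,271) orange, with the blue button at (559,358).
- **Could pass for the mouldy dish:** the cream and green dish on the board at (365,332), the yellow ones at (431,353) and (367,400), and the clean dish at (314,271). I choose (365,332), which is (395,350) in the side view.
- **Could pass for the orange lid:** the orange rack at (262,128). I choose the rightmost jar, (592,271), which is (500,163) in the side view.
- **Could pass for the button:** the blue jar lid. I choose the one on the white box, (559,358), which is (551,233) in the side view.

```bash
cat > h.py <<'E'
from plant import env
import numpy as np,cv2
def ray(n,p):
    i=env.camera_info(n); u,v=p
    return np.array(i["xyz"]), i["attitude"]@np.array([(u-i["cx"])/i["fx"],(v-i["cy"])/i["fy"],1])
def tri(pt,ps):
    (a,d),(b,e)=ray("top",pt),ray("side",ps)
    s,t=np.linalg.lstsq(np.c_[d,-e],b-a,rcond=None)[0]
    return (a+s*d+b+t*e)/2, np.linalg.norm(a+s*d-b-t*e)
def plane(n,p,z):
    a,d=ray(n,p); return (a+d*(z-a[2])/d[2])[:2]
E
python3 - <<'E'
from h import *
im={n:env.camera(n) for n in("top","side")}
def seg(n,p,lo,hi,w):
    u,v=np.array(p)/1.5; h=cv2.cvtColor(im[n],cv2.COLOR_RGB2HSV)
    m=cv2.inRange(h,lo,hi); k=np.zeros_like(m); cv2.circle(k,(int(u),int(v)),w,255,-1); m&=k
    y,x=np.nonzero(m); 
    return (x.mean(),y.mean()) if len(x) else (u,v)
or_=((5,190,120),(14,255,255)); bl=((105,120,40),(125,255,255)); rd=((0,150,60),(6,255,255)); gr=((45,60,20),(85,255,255))
raw={"button":((559,358),(551,233),bl,9,.057),"orange":((592,270),(500,163),or_,12,.094),"jblue":((549,264),(470,181),bl,12,.094),"jwhite":((506,262),(441,201),None,0,.094),
"mould":((364,331),(395,349),None,0,.024),"dblue":((365,275),(346,312),bl,16,.024),"dred":((308,325),(341,388),rd,16,.024),"clean":((313,271),(297,345),None,0,.024),"cup":((198,352),(264,487),None,0,.08),"beakertop":((450,181),(343,185),None,0,.1)}
for k,(a,b,c,w,z) in raw.items():
    A,B=(seg("top",a,*c,w),seg("side",b,*c,w)) if c else (np.array(a)/1.5,np.array(b)/1.5)
    p,g=tri(A,B); print(k,np.round(p,3),"gap %.3f"%g,np.round(plane("top",A,z),3),np.round(plane("side",B,z),3),np.round(A,1),np.round(B,1))
t=im["top"][195:265,180:300]; s=im["side"][85:300,200:400]
c=cv2.resize(np.vstack([cv2.resize(im["top"][150:275,225:425],(600,375)),]),(600,375))
cv2.imwrite("pics/crop.png",c[:,:,::-1])
E
```

```text
button [ 0.4   -0.222  0.047] gap 0.001 [ 0.399 -0.219] [ 0.396 -0.212] [372.8 238.7] [367.  154.7]
orange [ 0.585 -0.289  0.083] gap 0.002 [ 0.582 -0.285] [ 0.579 -0.277] [394.7 180. ] [333.1 108.6]
jblue [ 0.598 -0.198  0.083] gap 0.000 [ 0.596 -0.195] [ 0.591 -0.188] [365.7 175.5] [313.3 120.3]
jwhite [ 0.601 -0.107  0.083] gap 0.002 [ 0.598 -0.106] [ 0.596 -0.097] [337.3 174.7] [294. 134.]
mould [0.457 0.197 0.015] gap 0.002 [0.457 0.197] [0.452 0.201] [242.7 220.7] [263.3 232.7]
dblue [0.584 0.198 0.017] gap 0.000 [0.582 0.198] [0.58  0.202] [242.9 183.4] [230.  207.5]
dred [0.47  0.324 0.018] gap 0.000 [0.469 0.323] [0.467 0.326] [204.8 216.8] [226.9 258.6]
clean [0.593 0.314 0.018] gap 0.000 [0.591 0.313] [0.589 0.317] [208.7 180.7] [198. 230.]
cup [0.405 0.543 0.08 ] gap 0.000 [0.405 0.543] [0.405 0.543] [132.  234.7] [176.  324.7]
beakertop [0.774 0.01  0.1  ] gap 0.003 [0.775 0.011] [0.772 0.01 ] [300.  120.7] [228.7 123.3]
```

View pics/crop.png

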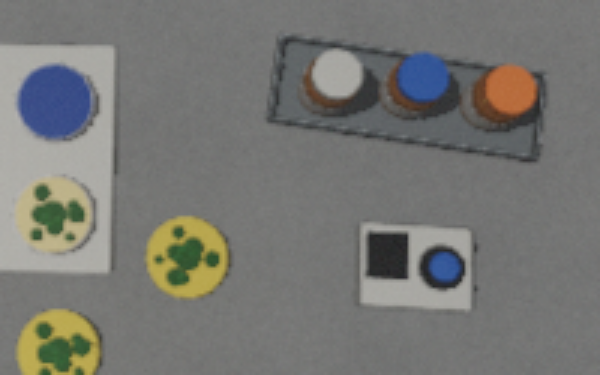

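The crop confirms the choices: the cream mouldy dish on the board at (55,214), the orange lid at (512,90), and the button on the white box at (445,267). Positions from the two views agree within a few mm: button (0.399,-0.219), mould (0.456,0.198), orange lid (0.583,-0.285). I'll move above the button with the fingers closed.

```bash
python3 -m inch '[[[20,-20,0],0],[[30,-30,0],0],[[30,-30,0],0],[[30,-30,0],0],[[30,-30,0],0],[[30,-30,0],0],[[30,-30,0],0],[[30,-30,0],0],[[30,-30,0],0],[[20,-20,0],0]]' 0 20
python3 -m inch '[[[15,-20,20],0],[[10,-15,30],0],[[10,-6,30],0],[[0,0,20],0],[[0,0,0],0],[[0,0,0],0]]'
```

```text
time: 1.2
position: [0.3796, -0.2656, 0.2243]
ee_rot: [[0.953, 0.304, 0.0], [0.304, -0.953, 0.001], [0.001, -0.001, -1.0]]
contact_force: [0.6, -0.0, 0.2]
gripper_width: 0.0176
grip_force: 0.0
time: 1.8
position: [0.3994, -0.2191, 0.1245]
ee_rot: [[0.954, 0.301, -0.001], [0.301, -0.954, 0.0], [-0.0, -0.0, -1.0]]
contact_force: [0.9, -0.1, 0.3]
gripper_width: 0.0002
grip_force: 0.0
```

```bash
python3 -m inch '[[[0,0,20],0],[[0,0,15],0],[[0,0,10],0],[[0,0,3],0],[[0,0,2],0],[[0,0,0],0]]'; python3 -m inch '[[[0,0,2],0],[[0,0,2],0],[[0,0,1],0],[[0,0,0],0],[[0,0,0],0]]'
python3 - <<'E'
from h import *
cv2.imwrite("pics/press.png",cv2.resize(env.camera("side")[100:250,280:480],(600,450))[:,:,::-1])
E
```

```text
time: 2.4
position: [0.3996, -0.2193, 0.0748]
ee_rot: [[0.954, 0.301, 0.001], [0.301, -0.954, -0.001], [0.0, 0.001, -1.0]]
contact_force: [-0.6, -0.4, 1.5]
gripper_width: 0.0006
grip_force: 1.0
time: 2.9
position: [0.3996, -0.2193, 0.0699]
ee_rot: [[0.954, 0.301, 0.001], [0.301, -0.954, -0.001], [0.0, 0.001, -1.0]]
contact_force: [-1.4, -0.0, 11.0]
gripper_width: 0.0003
grip_force: 5.3
```

View pics/press.png

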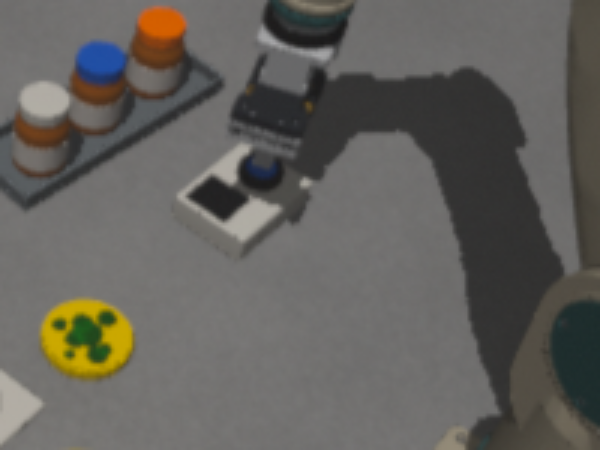

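The picture shows the closed fingertips centred on the button at (262,165). The force is 11 N, above the 5 N needed, and the tip is at z = 0.051, so the button is fully down. Next I'll rise and cross to the mouldy dish.

```bash
python3 -m inch '[[[0,0,-10],0],[[0,0,-20],0],[[0,0,-30],0],[[0,0,-20],0],[[10,-20,0],0],[[14,-30,0],0],[[20,-40,0],0],[[20,-40,0],0],[[20,-40,0],0],[[20,-40,0],0]]'
python3 -m inch '[[[20,-40,0],0],[[20,-40,0],0],[[14,-40,0],0],[[11,-31,0],0],[[10,-20,0],0],[[0,0,0],0],[[0,0,0],0]]'
```

```text
time: 3.95
position: [0.4356, 0.0148, 0.1496]
ee_rot: [[0.954, 0.301, 0.001], [0.301, -0.954, 0.0], [0.001, -0.0, -1.0]]
contact_force: [1.9, -0.1, 0.2]
gripper_width: 0.0009
grip_force: 0.0
time: 4.65
position: [0.4551, 0.198, 0.1493]
ee_rot: [[0.953, 0.302, -0.0], [0.302, -0.953, -0.001], [-0.001, 0.0, -1.0]]
contact_force: [0.1, 0.2, -1.0]
gripper_width: 0.0002
grip_force: 0.0
```

```bash
python3 - <<'E'
from h import *
o=env.get_obs(); P=o["position"];R=o["ee_rot"]; im=env.camera("wrist"); i=env.camera_info("wrist"); print(i, o["time"],P)
M=np.array(i["mount"])
def proj(w):
    c=np.linalg.inv(M)@np.r_[R.T@(np.array(w)-P),1]; r=np.hypot(c[0],c[1]); f=i["fx"]*np.arctan2(r,c[2])/r
    return int(i["cx"]+f*c[0]),int(i["cy"]+f*c[1])
p=proj((.456,.198,.024)); print(p)
im=im[:,:,::-1].copy(); cv2.drawMarker(im,p,(255,0,255),0,12); cv2.imwrite("pics/w1.png",im)
E
```

```text
{'fx': 297.3186396354542, 'fy': 297.3186396354542, 'cx': 260.78820855596456, 'cy': 191.56678565009497, 'mount': array([[-7.72204252e-04, -9.70047116e-01, -2.42915617e-01,
         6.96280763e-02],
       [ 9.99999698e-01, -7.70091530e-04, -1.03653077e-04,
        -8.21156593e-04],
       [-8.65188910e-05, -2.42915624e-01,  9.70047418e-01,
        -1.60368635e-01],
       [ 0.00000000e+00,  0.00000000e+00,  0.00000000e+00,
         1.00000000e+00]])} 4.65 [0.45508054 0.19804653 0.14927987]
(261, 188)
```

View pics/w1.png

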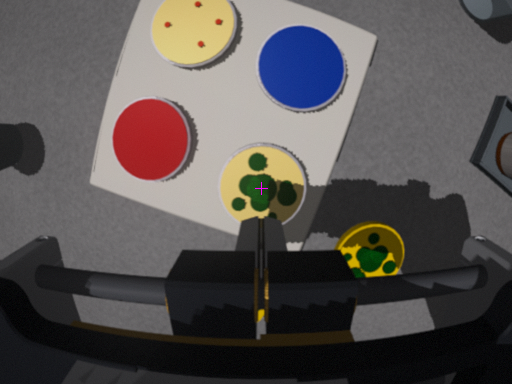

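The wrist view shows the predicted mark (261,188) on the centre of the mouldy dish (262,186). I'll descend to about 28 mm fingertip clearance and dwell there.

```bash
python3 -m inch '[[[0,0,25],0],[[0,0,25],0],[[0,0,18],0],[[0,0,10],0],[[0,0,0],0],[[0,0,0],0],[[0,0,0],0],[[0,0,0],0],[[0,0,0],0],[[0,0,0],0]]'
python3 -m inch '[[[0,0,0],0],[[0,0,0],0],[[0,0,0],0],[[0,0,0],0],[[0,0,0],0],[[0,0,0],0],[[0,0,0],0],[[0,0,0],0],[[0,0,0],0],[[0,0,0],0]]' >/dev/null
python3 -m inch '[[[0,0,0],0],[[0,0,0],0],[[0,0,0],0],[[0,0,0],0],[[0,0,0],0],[[0,0,0],0],[[0,0,0],0],[[0,0,0],0],[[0,0,0],0],[[0,0,0],0]]'
```

```text
time: 5.7
position: [0.4557, 0.1984, 0.0716]
ee_rot: [[0.954, 0.301, 0.001], [0.301, -0.954, 0.0], [0.001, -0.0, -1.0]]
contact_force: [0.1, -0.2, -1.0]
gripper_width: 0.0001
grip_force: 0.0
time: 7.7
position: [0.4555, 0.1983, 0.0713]
ee_rot: [[0.954, 0.301, 0.0], [0.301, -0.954, -0.0], [0.0, 0.0, -1.0]]
contact_force: [0.2, -0.1, -0.9]
gripper_width: 0.0004
grip_force: 0.0
```

```bash
python3 -m inch '[[[0,0,-20],0],[[0,0,-40],0],[[0,0,-40],0],[[0,0,-30],0],[[0,0,-20],0],[[-2,20,0],0],[[-2,30,0],0],[[-2,40,0],0],[[-2,40,0],0],[[-2,40,0],0]]'
python3 -m inch '[[[-2,40,0],0],[[-2,40,0],0],[[-2,40,0],0],[[-2,40,0],0],[[-2,40,0],0],[[-2,40,0],0],[[-2,40,0],0],[[-2,30,0],0],[[0,19,0],0],[[0,0,0],0]]'
python3 - <<'E'
from h import *
import time
o=env.get_obs(); P=o["position"];R=o["ee_rot"]; im=env.camera("wrist"); i=env.camera_info("wrist")
M=np.array(i["mount"])
c=np.linalg.inv(M)@np.r_[R.T@(np.array((.583,-.285,.094))-P),1]; r=np.hypot(c[0],c[1]); f=i["fx"]*np.arctan2(r,c[2])/r
p=int(i["cx"]+f*c[0]),int(i["cy"]+f*c[1]); print(P,p)
im=im[:,:,::-1].copy(); cv2.drawMarker(im,p,(255,0,255),0,12); cv2.imwrite("pics/w2.png",im)
E
```

```text
time: 8.7
position: [0.4972, 0.0318, 0.2214]
ee_rot: [[0.953, 0.302, 0.0], [0.302, -0.953, 0.0], [0.0, -0.0, -1.0]]
contact_force: [0.7, 0.2, -0.2]
gripper_width: 0.0006
grip_force: 0.0
time: 9.7
position: [0.5803, -0.289, 0.2208]
ee_rot: [[0.955, 0.297, -0.0], [0.297, -0.955, -0.002], [-0.001, 0.002, -1.0]]
contact_force: [-0.5, 0.5, 0.2]
gripper_width: 0.0008
grip_force: 0.0
[ 0.58026052 -0.28896996  0.22077369] (258, 185)
```

View pics/w2.png

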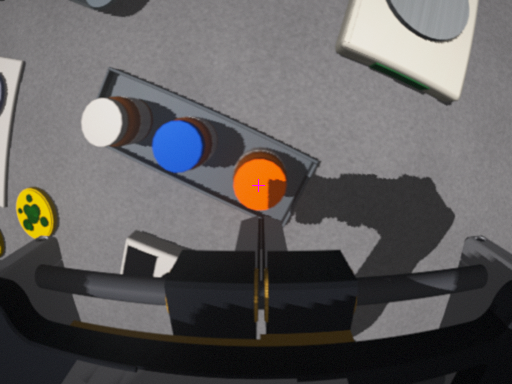

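The mark (258,185) sits on the centre of the orange lid (259,184). I'll descend to TCP z of about 0.141, which leaves the fingertips 28 mm above the lid, and hold there.

```bash
python3 -m inch '[[[2,-3,25],0],[[0,0,25],0],[[0,0,20],0],[[0,0,10],0],[[0,0,0],0],[[0,0,0],0],[[0,0,0],0],[[0,0,0],0],[[0,0,0],0],[[0,0,0],0]]'
python3 -m inch '[[[0,0,0],0],[[0,0,0],0],[[0,0,0],0],[[0,0,0],0],[[0,0,0],0],[[0,0,0],0],[[0,0,0],0],[[0,0,0],0],[[0,0,0],0],[[0,0,0],0]]' >/dev/null
python3 -m inch '[[[0,0,0],0],[[0,0,0],0],[[0,0,0],0],[[0,0,0],0],[[0,0,0],0],[[0,0,0],0],[[0,0,0],0],[[0,0,0],0],[[0,0,0],0],[[0,0,0],0]]'
python3 -c "
from plant import env
print(env.sign_off())"
```

```text
time: 10.75
position: [0.582, -0.2821, 0.1417]
ee_rot: [[0.954, 0.301, 0.001], [0.301, -0.954, -0.0], [0.0, 0.0, -1.0]]
contact_force: [-0.5, -0.4, -1.2]
gripper_width: 0.0002
grip_force: 0.0
time: 12.75
position: [0.5819, -0.2819, 0.1413]
ee_rot: [[0.954, 0.301, 0.0], [0.301, -0.954, -0.0], [0.0, 0.0, -1.0]]
contact_force: [1.6, 0.1, -0.1]
gripper_width: 0.0004
grip_force: 0.0
the job is handed in; nothing more can be done
None
```

I pressed the blue button fully down and released it, pointed at the mouldy dish and then the orange lid for over two seconds each with the fingertips about 28 mm above, felt no contact with either, and handed the job in at 12.75 s still pointing at the lid; the verdict was not shown.

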